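# Load the counter cassette into the mahjong dispenser and press it home

### The job

Lay the green counter cassette, grip rib up, squarely into the slanted pocket of the pale blue counter dispenser and let go of it while it still stands proud of the rim. Then press it straight down into the pocket until it is fully home, its top flush with the rim, and move the arm clear. Leave the dish, the bottle opener and the two dice where they are.

Things in the scene. Friction and masses are not known exactly. Their poses are not given: they have to be found in the camera images.
- cassette: Loose green plastic cassette, 0.11-0.23 kg: block 100 (x) x 70 (y) x 24 mm (z) with white counters on top; centred on it a green grip rib 60 mm along x, 16 mm thick along y, 30 mm high (rib top 54 mm above origin). Origin: centre of its underside; z towards the rib. Starts flat on the table, rib up, left or right of the dispenser. Fits the pocket either way round (half turn about z).
- dispenser: Fixed pale blue console, 103 mm high. Origin: on the table, 71 mm below the centre of its pocket's mouth; x towards its high back. Its top, a 126 x 96 mm frame, slants 30 degrees: low at -x (facing the robot), high at +x. In it a pocket 106 mm (up-slope) x 76 mm (y), walls 10 mm, lip rounded at 5 mm: 3 mm clearance each side of the cassette. Grey bed plate as pocket floor.
- bed_top (a point): Centre of the top face of the grey bed plate (102 x 72 mm). z: straight out of the pocket, square to the rim, 30 degrees from vertical, leaning to the robot; x: up the slope (pocket length); y: along its width. The cassette's underside rests here, x along x either way round. 12 mm below the rim with the bed up (cassette 12 mm proud); 24 mm below when home (cassette top flush with the rim).
- bed (a joint): Travel of the bed into the pocket, m: 0 = up, 0.012 = fully home on a hard stop. Starts between 0 and 0.002. Stiff friction slide: about 9 N (a little more with speed) pushes it down; it stays where it is left, neither springing back nor sinking under the cassette's weight.
- dish: Loose black ceramic dish, 110 mm across, 28 mm high; origin at the centre of its underside. Bystander, left or right of the dispenser. Not to be moved.
- opener: Loose flat steel bottle opener, 142 mm long (x) x 36 mm x 5 mm, origin on the underside near its middle, beyond the dispenser. Bystander. Not to be moved.
- die1: Bone-white acrylic die, 20 mm cube, origin at the centre of its underside, on the table, beyond and to the left of the dispenser. Bystander. Not to be moved.
- die2: Second bone-white acrylic die, the same, next to the first. Bystander. Not to be moved.
Things that resemble listed ones, but are neither listed nor needed, are in the scene too. Several things have the shape of the cassette; the one meant has the colours described above. What is shaped like the dispenser but orange or pink is not meant.

How it is judged:
On the way:
1. the cassette lies squarely on the bed in the pocket, let go, still standing proud (bed down by less than 9 mm) (x of cassette in the frame of bed_top between -0.006 and 0.006 m and y of cassette in the frame of bed_top between -0.006 and 0.006 m and z of cassette in the frame of bed_top between -0.003 and 0.003 m and angle between the x axis of cassette and the x axis of bed_top, either way round below 0.1 rad and angle between the z axis of cassette and the z axis of bed_top, either way round below 0.06 rad and contact force between cassette and the fingers below 0.1 N and value of joint bed below 0.009 m), for 0.2 s.
At the end, for the whole second after the job is handed in: The cassette is at rest in the pocket, rib out, flat on the bed (within 3 mm and 0.06 rad), centred within 6 mm and turned less than 0.1 rad, and the bed is pressed at least 10.5 mm of its 12 mm, so the cassette's top is flush with the rim within 1.5 mm (x of cassette in the frame of bed_top between -0.006 and 0.006 m and y of cassette in the frame of bed_top between -0.006 and 0.006 m and z of cassette in the frame of bed_top between -0.003 and 0.003 m and angle between the x axis of cassette and the x axis of bed_top, either way round below 0.1 rad and angle between the z axis of cassette and the z axis of bed_top, either way round below 0.06 rad and value of joint bed above 0.0105 m and linear speed of cassette below 0.01 m/s); the robot touches nothing.
It fails at once if dish shifted by more than 20 mm (distance of dish from where it was at the start of the episode above 0.02 m).
It fails at once if opener shifted by more than 20 mm (distance of opener from where it was at the start of the episode above 0.02 m).
It fails at once if die1 shifted by more than 20 mm (distance of die1 from where it was at the start of the episode above 0.02 m).
It fails at once if die2 shifted by more than 20 mm (distance of die2 from where it was at the start of the episode above 0.02 m).
It also fails if it takes over 48 s, if anything falls off the work surface, if the arm or the gripper's body presses on something with over 40 N, if the wrist force passes 120 N, or if a joint passes its speed limit or range.

### The arm

A 6-joint arm with a two-finger parallel gripper is mounted at the origin on the work surface. World frame = base frame: x ahead of the robot, y to its left, z up, the work surface at z = 0. Lengths are in m, angles in rad, forces in N, time in s.
With the tool pointing down it reaches from about 0.25 to 0.8 m from the base axis. Payload 3.9 kg.
Tool frame: the origin (TCP) lies midway between the tips of the shut fingers; the grasp point (between the pads) lies r.grasp_offset behind it (r.grasp_offset is the distance from the TCP to the grasp point, in m); z points along the fingers, y is the line along which they close (so a half turn about z gives the same grasp; the last joint's range is limited). The gripper opens to 85 mm and grips with 20 to 120 N. Pads are 22 mm wide; open, the fingers measure 114 mm over their backs; the gripper's body (76 mm by 85 mm) begins 54 mm behind the grasp point. The pads swing forward as they close: fully open they stand 13 mm farther back than shut.
Start: joints at [-1.172, 0.26, -0.138, 1.173, 0, 1.571], TCP at [0.204, -0.484, 0.231] pointing down, gripper open.
Joint ranges: [-2.78, 2.78], [-0.83, 1.72], [-1.28, 1.37], [-1.9, 2.12], [-1.57, 1.48], [-3.14, 3.14]. Speed limits (rad/s): [2.57, 2.57, 3.14, 3.14, 3.14, 3.14].

### API

Orientations are given as a unit quaternion [x, y, z, w].
In Python, from cell import r gives the robot as it stands. Calls block until the motion is done:
- r.movep(position, orientation): joint-space move of the TCP to a pose.
- r.move_linear(position, attitude=None, v=0.15): straight line of the TCP; attitude=None keeps the orientation; v is the mean speed in m/s.
- r.movej(angles): joint-space move.
- r.command_gripper(opening, f_grip=None): finger opening in m; f_grip is the grip in N (None keeps the last); returns when the fingers have stopped.
- r.dwell(seconds).
- r.ik(position, orientation): joint angles nearest the present ones, or None.
- r.get_state(): the state.
- r.get_image(name): name is "scene" or "side" or "wrist"; returns a dict with "image" (420x560x3 uint8, red, green, blue), "fx", "fy", "cx", "cy" (pixels), "origin" and "attitude" of the camera in the world; the wrist camera has in their place "mount" (4x4, takes a point from camera to tool coordinates, whose origin is the TCP and whose axes are the flange's). Camera axes: x right, y up, looking along -z (the intrinsics and any distortion apply to the point x, -y, -z); pixel columns grow to the right and rows downward; lengths in m; the calibration is good to about 2 mm. The wrist camera is an equidistant fisheye: a pixel r from the principal point sees the ray r / f radians off the axis. A picture is of the moment at which its call begins: read the wrist's pose just before it. There is no depth.
A pose or a line that the arm cannot do raises r.IKError and nothing moves.
- r.hand_in(): hands the job in; it is judged then, once.
The state is a dict: "t": time; "joints": joint angles; "joint_velocities": joint speeds; "joint_efforts": joint torques, N m; "ee_pos": TCP position; "tcp_rot": TCP orientation; "wrist_force": force on the tool from outside, world axes, zero at the start; "moment": the same for the moment, N m; "finger_gap": finger opening in m; "finger_force": force on a finger pad.
Only numpy, scipy, OpenCV 4.12 (cv2) and the standard library are available. Lean on these libraries where they do the work, as an engineer would, in place of code of your own. Each camera call takes 0.05 s, during which the arm holds its last target. There are 200 camera calls.

## Working session

There is one attempt and no reset: what is moved stays moved. The work goes in short steps, each a Python script; the robot and the scene stay as the last script left them, time stands still between calls to the robot, and variables do not carry over. Pictures are saved under pics/ and viewed, at most 10 in all, crops included, and the job is handed in when it is done.

```bash
mkdir -p pics; ls
python3 - <<'E'
from cell import r
import cv2,numpy as np
for n in("scene","side"):
    d=r.get_image(n); cv2.imwrite(f"pics/{n}0.png",d["image"][:,:,::-1])
    print(n,{k:v for k,v in d.items() if k!="image"})
s=r.get_state();print(s["t"],s["ee_pos"],s["tcp_rot"],r.grasp_offset,s["wrist_force"],s["finger_gap"])
d=r.get_image("wrist");print({k:v for k,v in d.items() if k!="image"})
E
```

```text
pics
scene {'fx': 488.07503831865347, 'fy': 488.07503831865347, 'cx': 273.6611708757664, 'cy': 204.69506852278843, 'origin': array([1.03761308, 0.79594508, 0.69175686]), 'attitude': array([0.12997372, 0.442248  , 0.854844  , 0.23825465])}
side {'fx': 462.74020751667064, 'fy': 462.74020751667064, 'cx': 283.6572427111585, 'cy': 212.61828194819725, 'origin': array([0.20376332, 0.83925833, 0.91778971]), 'attitude': array([-0.09095042,  0.38264974,  0.90061185, -0.18494728])}
0.1 [ 0.20364628 -0.48324112  0.23054187] [ 9.80181832e-01  1.98097976e-01 -1.64700265e-04 -8.60575978e-04] 0.0187 [ 0.32610646 -0.3393223   0.01906352] 0.08539522573804342
{'fx': 325.19226210127806, 'fy': 325.19226210127806, 'cx': 276.8514451588811, 'cy': 205.8303641178822, 'mount': array([[ 1.16169130e-03,  9.60298832e-01,  2.78970972e-01,
         7.19154210e-02],
       [ 9.99999134e-01, -1.28815503e-03,  2.70004680e-04,
         5.16673667e-04],
       [ 6.18643038e-04,  2.78970417e-01, -9.60299497e-01,
        -1.41575930e-01],
       [ 0.00000000e+00,  0.00000000e+00,  0.00000000e+00,
         1.00000000e+00]])}
```

View pics/scene0.png

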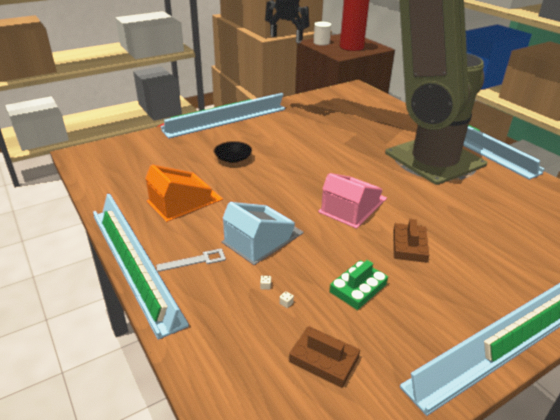

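View pics/side0.png

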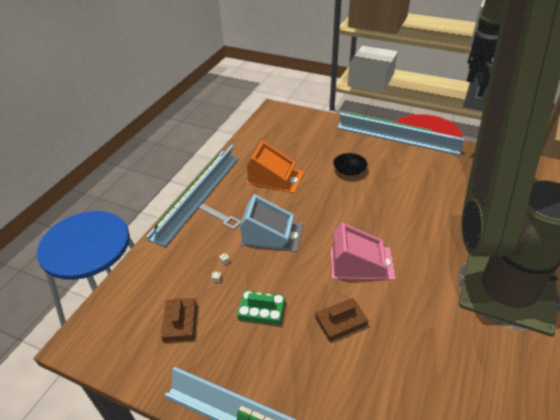

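Both views show the scene. In the scene picture the cassette candidates are green (358,283), brown (410,240) and brown (325,355), so I choose the green one. The dispenser candidates are pale blue (258,230), orange (180,190) and pink (352,198), so I choose the blue one. The dish is at (233,153), the opener at (190,260) and the dice at (265,282) and (287,299). Next I take one close crop of both chosen things.

Run:
```python
import cv2,numpy as np
a=cv2.imread("pics/scene0.png");b=cv2.imread("pics/side0.png")
def c(i,x,y):
    return cv2.resize(i[y:y+75,x:x+100],(400,300),interpolation=cv2.INTER_CUBIC)
cv2.imwrite("pics/crop.png",np.vstack([np.hstack([c(a,310,247),c(a,212,193)]),np.hstack([c(b,212,270),c(b,222,185)])]))
```

```text
(no output)
```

View pics/crop.png

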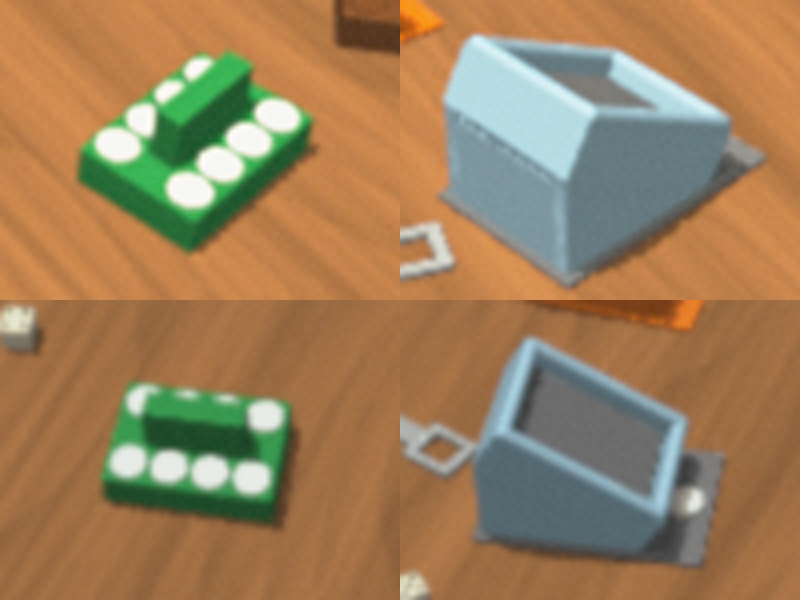

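The crop confirms the green cassette with white counters and a green rib, and the pale blue dispenser with its grey bed. I fit both poses from the corners.

```bash
cat > h.py <<'E'
import numpy as np,cv2
from scipy.spatial.transform import Rotation as R
from scipy.optimize import least_squares
CAM={"scene":(488.075,273.661,204.695,[1.03761308,0.79594508,0.69175686],[0.12997372,0.442248,0.854844,0.23825465]),
"side":(462.740,283.657,212.618,[0.20376332,0.83925833,0.91778971],[-0.09095042,0.38264974,0.90061185,-0.18494728])}
def proj(c,P):
    f,cx,cy,o,q=CAM[c]; p=R.from_quat(q).inv().apply(np.atleast_2d(P)-o)
    return np.c_[cx+f*p[:,0]/-p[:,2],cy-f*p[:,1]/-p[:,2]]
def projw(d,s,P):
    T=R.from_quat(s["tcp_rot"]).inv().apply(np.atleast_2d(P)-s["ee_pos"])
    M=d["mount"]; p=(T-M[:3,3])@M[:3,:3]
    x,y,z=p[:,0],-p[:,1],-p[:,2]; rr=np.hypot(x,y); th=np.arctan2(rr,z)
    return np.c_[d["cx"]+d["fx"]*th*x/rr,d["cy"]+d["fy"]*th*y/rr]
def world(P,v): # v = x,y,yaw
    return R.from_euler("z",v[2]).apply(np.atleast_2d(P))+[v[0],v[1],0]
S,C=.5,np.sqrt(.75)
def rim(u,w,n=0): # slope coords -> dispenser frame
    return [u*C-n*S,w,.071+u*S+n*C]
E
cat > fit.py <<'E'
from h import *
def un(L,ox,oy): return [(p,((x+.5)/4-.5+ox,(y+.5)/4-.5+oy)) for p,(x,y) in L]
def fit(obs,x0):
    f=lambda v:np.concatenate([(proj(c,world([p for p,_ in L],v))-[q for _,q in L]).ravel() for c,L in obs])
    s=least_squares(f,x0,loss="soft_l1"); print(s.x.round(4)); print(f(s.x).reshape(-1,2).round(1).tolist()); return s.x
a,b,t=.05,.035,.024
cs=un([((a,-b,t),(80,150)),((a,b,t),(192,217)),((-a,b,t),(312,122)),((a,-b,0),(82,182)),((a,b,0),(191,250)),((-a,b,0),(310,152))],310,247)
cd=un([((a,-b,t),(128,82)),((-a,-b,t),(290,102)),((-a,b,t),(275,194)),((a,b,t),(106,186)),((a,b,0),(106,200)),((-a,b,0),(275,222))],212,270)
fit([("scene",cs),("side",cd)],[.5,.2,0])
u,w=.063,.048
ds=un([(rim(u,-w),(76,38)),(rim(u,w),(197,112)),(rim(-u,w),(328,120)),(rim(-u,-w),(215,50))],212,193)
dd=un([(rim(u,-w),(130,40)),(rim(u,w),(90,135)),(rim(-u,w),(258,220)),(rim(-u,-w),(288,117))],222,185)
fit([("scene",ds),("side",dd)],[.5,0,0])
E
python3 fit.py
```

```text
[0.5229 0.2918 0.259 ]
[[-0.3, -0.9], [1.4, 1.0], [0.9, -1.9], [-1.7, -0.0], [0.2, 1.7], [-0.3, -0.6], [-0.0, -0.6], [0.9, -0.8], [-0.1, 1.4], [-1.2, -1.9], [-0.2, 0.5], [0.2, 0.3]]
[0.6055 0.061  0.2477]
[[-1.7, -0.2], [-0.2, 0.7], [2.5, 0.5], [0.0, 0.2], [-1.1, -1.4], [0.8, -0.3], [1.9, 0.1], [-0.0, 0.4]]
```

```bash
cat >> h.py <<'E'
def att(yaw,tilt=0.): # tool x along yaw (up-slope if tilted), tool z down
    return (R.from_euler("z",yaw)*R.from_euler("y",-tilt)*R.from_euler("x",np.pi)).as_quat()
E
python3 - <<'E'
from cell import r
from h import *
import json
r.command_gripper(.05)
D=np.array([.6055,.061,.2477]);K=np.array([.5229,.2918,.259])
crops=[]
for n,v,z in(("D",D,.27),("K",K,.19)):
    r.movep([v[0],v[1],z],att(v[2])); r.dwell(.2)
    s=r.get_state(); d=r.get_image("wrist"); print(n,s["t"],s["ee_pos"],s["joints"])
    cv2.imwrite(f"pics/w{n}.png",d["image"][:,:,::-1])
    json.dump({k:np.asarray(x).tolist() for k,x in dict(mount=d["mount"],cx=d["cx"],cy=d["cy"],fx=d["fx"],fy=d["fy"],ee_pos=s["ee_pos"],tcp_rot=s["tcp_rot"]).items()},open(f"w{n}.json","w"))
    if n=="D": P=[rim(a,b) for a in(.063,-.063) for b in(.048,-.048)]+[rim(a,b,-.012) for a in(.051,-.051) for b in(.036,-.036)]
    else: P=[(a,b,.024) for a in(.05,-.05) for b in(.035,-.035)]+[(a,b,.054) for a in(.03,-.03) for b in(.008,-.008)]
    q=projw(d,s,world(P,v)); print(q.round(1).tolist())
    c=q.mean(0).astype(int); x,y=max(c[0]-100,0),max(c[1]-150,0); print("off",x,y)
    im=cv2.resize(d["image"][y:y+300,x:x+200,::-1],None,fx=2,fy=2,interpolation=cv2.INTER_CUBIC)
    print(im.shape); crops.append(cv2.copyMakeBorder(im,0,600-im.shape[0],0,400-im.shape[1],0))
cv2.imwrite("pics/wc.png",np.hstack(crops))
E
```

```text
D 3.2 [0.60549141 0.06024334 0.27001991] [ 9.92026234e-02  3.96511339e-01  1.63677981e-01  1.33800776e+00
 -6.46575334e-05  2.99425605e+00]
[[225.4, 132.6], [326.3, 132.5], [236.5, 220.2], [315.6, 220.2], [239.9, 135.7], [311.9, 135.7], [246.3, 206.2], [305.8, 206.3]]
off 175 23
(600, 400, 3)
K 8.2833 [0.52291127 0.2917659  0.18999217] [ 5.08934084e-01  4.05054726e-01 -3.14207028e-02  1.13434651e+00
  6.15664817e-06 -2.89160021e+00]
[[239.6, 137.3], [313.6, 137.4], [242.2, 236.5], [310.8, 236.6], [267.2, 162.7], [285.8, 162.7], [267.7, 228.3], [285.3, 228.4]]
off 176 41
(600, 400, 3)
```

View pics/wc.png

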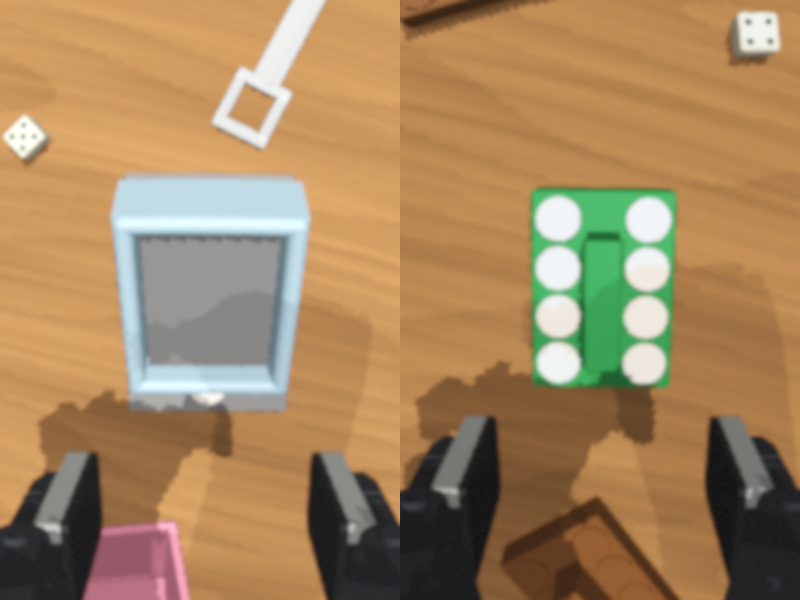

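The left half shows the dispenser with its rim corners at crop (112,220), (308,222), (129,392) and (288,392), about 3.6 px right of the prediction. The right half shows the cassette within about 1 px of it. I refit both using the wrist points.

```bash
cat > fit2.py <<'E'
import json
from fit import *
def fitw(n,obs,L,off,x0):
    j={k:np.array(v) for k,v in json.load(open(f"w{n}.json")).items()}
    P=[p for p,_ in L];Q=(np.array([q for _,q in L])+.5)/2-.5+off
    fw=lambda v:projw(j,j,world(P,v))-Q
    f=lambda v:np.concatenate([(proj(c,world([p for p,_ in M],v))-[q for _,q in M]).ravel() for c,M in obs]+[fw(v).ravel()])
    for lab,g in(("wrist",lambda v:fw(v).ravel()),("all",f)):
        s=least_squares(g,x0,loss="soft_l1"); print(n,lab,s.x.round(4),g(s.x).reshape(-1,2).round(1).tolist())
print()
Wd=[(rim(u,w),(113,222)),(rim(u,-w),(308,222)),(rim(-u,w),(129,392)),(rim(-u,-w),(288,392)),(rim(-.051,.036,-.0115),(147,366)),(rim(-.051,-.036,-.0115),(272,366))]
fitw("D",[("scene",ds),("side",dd)],Wd,(175,23),[.6,.06,.25])
Wk=[((a,b,t),(131,189)),((a,-b,t),(276,189)),((-a,b,t),(133,385)),((-a,-b,t),(268,385)),((.03,.008,.054),(185,241)),((.03,-.008,.054),(222,241)),((-.03,.008,.054),(183,372)),((-.03,-.008,.054),(219,373))]
fitw("K",[("scene",cs),("side",cd)],Wk,(176,41),[.52,.29,.25])
E
python3 fit2.py | sed '1,/^$/d'
```

```text
D wrist [0.6069 0.0574 0.2458] [[-1.8, -1.9], [1.6, -1.5], [0.3, 1.0], [-0.1, 1.2], [1.1, 0.4], [-1.8, 0.5]]
D all [0.6066 0.0582 0.2495] [[-2.8, -0.7], [-1.3, 0.2], [1.4, -0.0], [-1.0, -0.3], [-1.0, -2.1], [1.0, -1.1], [2.0, -0.8], [-0.0, -0.4], [-2.9, -1.5], [0.6, -1.6], [-0.2, 1.3], [-0.6, 1.2], [0.6, 0.6], [-2.3, 0.5]]
K wrist [0.5246 0.292  0.2469] [[-0.8, -0.2], [0.8, 0.8], [-0.5, 1.3], [0.8, 2.1], [-0.3, -0.7], [-0.2, -0.4], [0.3, -0.3], [-0.1, -0.6]]
K all [0.5243 0.292  0.2511] [[-0.9, -0.7], [0.6, 1.3], [0.6, -1.4], [-2.3, 0.1], [-0.6, 2.0], [-0.7, -0.2], [-0.4, -0.8], [0.4, -0.8], [-0.9, 1.4], [-1.8, -2.2], [-0.9, 0.2], [-0.6, 0.3], [-1.1, 0.3], [0.5, 0.9], [-0.3, 1.7], [0.9, 2.3], [-0.5, -0.3], [-0.4, -0.1], [0.4, 0.0], [-0.0, -0.3]]
```

```bash
cat >> h.py <<'E'
K=np.array([.5244,.292,.249]);D=np.array([.6068,.0577,.247])
FL=lambda q:(R.from_quat(q)*R.from_euler("z",np.pi)).as_quat()
QP=FL(att(D[2],np.pi/6))
def tcp(h,du=0,dw=0,D=D): # TCP pose h above bed-up surface
    return world(rim(du,dw,h-.012),D)[0]
E
python3 - <<'E'
from cell import r
from h import *
print(att(.247,np.pi/6), R.from_quat(QP).as_matrix().round(2).tolist())
print(r.ik(tcp(.09),QP))
r.move_linear([K[0],K[1],.07],att(K[2]),v=.15)
r.move_linear([K[0],K[1],.030],v=.08)
r.command_gripper(0.0,f_grip=40)
s=r.get_state();print(s["t"],s["finger_gap"],s["finger_force"],s["wrist_force"],s["ee_pos"])
r.move_linear([K[0],K[1],.2],v=.2)
s=r.get_state();print(s["finger_gap"],s["wrist_force"])
r.movep(tcp(.12),QP); r.dwell(.2)
s=r.get_state();d=r.get_image("wrist");print(s["t"],s["ee_pos"],tcp(.12),s["joints"],s["finger_gap"])
cv2.imwrite("pics/h1.png",cv2.resize(d["image"][:,:,::-1],(800,600)))
E
```

```text
[ 0.95856891  0.11898883  0.25684777 -0.03188296] [[-0.84, -0.24, 0.48], [-0.21, 0.97, 0.12], [-0.5, -0.0, -0.87]]
[ 0.02174556  0.11207242 -0.77366884  0.17246444  0.11191064 -0.19589876]
10.3333 0.015310762256005694 39.841614961624146 [-0.32445228  0.71164499  2.83381112] [0.52496893 0.29238995 0.03068101]
0.015327906869909638 [-0.13657051 -0.03835532 -2.68112135]
13.8167 [0.55463518 0.04468503 0.16457575] [0.55443889 0.04449721 0.16453074] [ 0.0136938   0.0526051  -0.75571064  0.25067139  0.11600914 -0.20339197] 0.014961748791141715
```

View pics/h1.png

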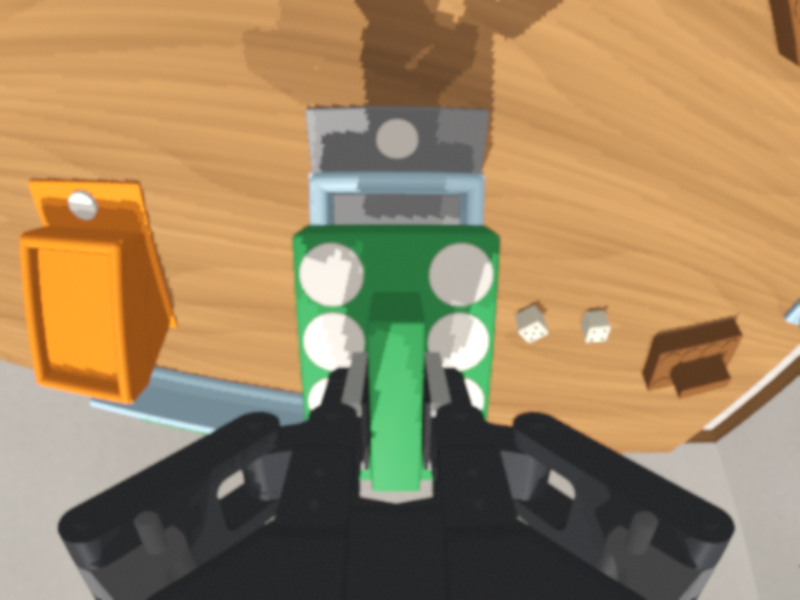

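The cassette is held straight with its end at rows 228–238. The pocket frame spans columns 309–485, centre 397, and the cassette's centre is at 396.5, so it is laterally aligned. Now I check the up-slope direction against the prediction.

Run:
```python
from cell import r
from h import *
s=r.get_state();d=r.get_image("wrist")
k=800/560
T=R.from_quat(s["tcp_rot"])
g=lambda L:T.apply(L)+s["ee_pos"]
print("cass",(projw(d,s,g([(.05,y,z) for z in(.0067,.0307) for y in(.035,-.035)]+[(.03,y,-.0233) for y in(.008,-.008)]+[(-.03,0.001,-.0233)]))*k).round(0).tolist())
print("disp",(projw(d,s,world([rim(-.063,.048),rim(-.063,-.048),rim(-.053,.038),rim(-.053,-.038),rim(-.051,.036,-.012)],D))*k).round(0).tolist())
c=cv2.resize(d["image"][70:190,200:360,::-1],(800,600),interpolation=cv2.INTER_CUBIC);cv2.imwrite("pics/h2.png",c)
```

```text
cass [[503.0, 228.0], [289.0, 227.0], [489.0, 219.0], [303.0, 219.0], [426.0, 316.0], [366.0, 316.0], [399.0, 491.0]]
disp [[485.0, 178.0], [306.0, 178.0], [466.0, 196.0], [325.0, 196.0], [459.0, 198.0]]
```

View pics/h2.png

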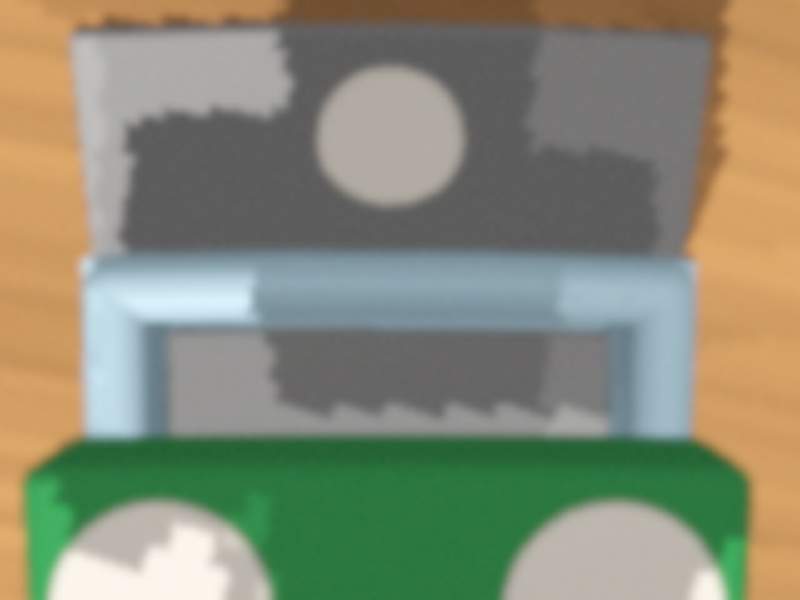

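Run:
```python
from cell import r
from h import *
s=r.get_state();d=r.get_image("wrist")
f2=lambda p:np.array([200+(p[0]+.5)/5-.5,70+(p[1]+.5)/5-.5])
f1=lambda p:np.array(p)/(800/560)
T=R.from_quat(s["tcp_rot"])
# cassette in tool coords: x same, y flipped, z = .0307-h
P=np.array([(.05,.035,.0),(.05,-.035,0),(.05,.035,.024),(.05,-.035,.024),(.03,.008,.054),(.03,-.008,.054),(-.03,.008,.054),(-.03,-.008,.054)])
Q=np.array([f2((75,440)),f2((700,440)),f2((28,478)),f2((748,478)),f1((372,322)),f1((424,322)),f1((366,490)),f1((430,490))])
def pr(v):
    X=(P-[0,0,.042])@R.from_euler("y",v[3]).as_matrix().T@R.from_euler("z",v[4]).as_matrix().T+[0,0,.042]
    return projw(d,s,T.apply(np.c_[X[:,0]+v[0],-X[:,1]*-1+v[1],.0307+v[2]-X[:,2]])+s["ee_pos"])
P[:,1]*=-1
for m in([1,1,0,0,1],[1,1,1,0,1],[1,1,1,1,1]):
    m=np.array(m)
    f=lambda v:(pr(v*m)-Q).ravel()
    o=least_squares(f,np.zeros(5),x_scale=[.01]*3+[.1]*2);print((o.x*m).round(4),f(o.x).reshape(-1,2).round(1).tolist())
L=[rim(-.063,.048),rim(-.063,-.048),rim(-.051,.036,-.011),rim(-.051,-.036,-.011)]
Qd=np.array([f2((694,258)),f2((82,258)),f2((610,328)),f2((166,328))])
f=lambda v:(projw(d,s,world(L,v))-Qd).ravel()
o=least_squares(f,D,x_scale=[.01,.01,.1]);print(o.x.round(4),f(o.x).reshape(-1,2).round(1).tolist())
sd=r.get_image("side")["image"]
cv2.imwrite("pics/sd.png",cv2.resize(sd[100:250,190:390,::-1],(800,600),interpolation=cv2.INTER_CUBIC))
print((((proj("side",world([rim(.063,.048),rim(-.063,.048),rim(-.063,-.048)],D))-[190,100]))*4).round().tolist())
for P3 in([.05,-.035,.0307],[-.05,-.035,.0307],[.05,-.035,.0067],[-.05,-.035,.0067]): print(P3,((proj("side",T.apply(P3)+s["ee_pos"])-[190,100])*4).round().tolist())
```

```text
[-0.0019  0.0005  0.      0.     -0.0052] [[-2.2, -0.8], [2.9, -1.4], [-2.6, -1.6], [3.4, -2.2], [-3.0, 0.6], [2.1, 0.4], [5.1, 3.4], [-5.3, 3.2]]
[-0.0034  0.0005  0.0045  0.     -0.0052] [[-0.5, 0.7], [1.3, 0.2], [-0.4, 0.0], [1.2, -0.6], [-2.3, 0.2], [1.3, 0.1], [5.6, -0.3], [-5.8, -0.5]]
[-0.0033  0.0005  0.0043  0.0076 -0.0052] [[-0.4, 1.1], [1.2, 0.5], [-0.3, 0.0], [1.1, -0.6], [-2.3, -0.2], [1.3, -0.4], [5.5, -0.1], [-5.8, -0.2]]
[0.6039 0.0574 0.2483] [[1.8, 0.1], [-1.8, 0.1], [0.8, 0.3], [-0.8, 0.3]]
[[220.0, 468.0], [392.0, 555.0], [414.0, 453.0]]
[0.05, -0.035, 0.0307] [[452.0, 390.0]]
[-0.05, -0.035, 0.0307] [[318.0, 319.0]]
[0.05, -0.035, 0.0067] [[471.0, 368.0]]
[-0.05, -0.035, 0.0067] [[335.0, 295.0]]
```

View pics/sd.png

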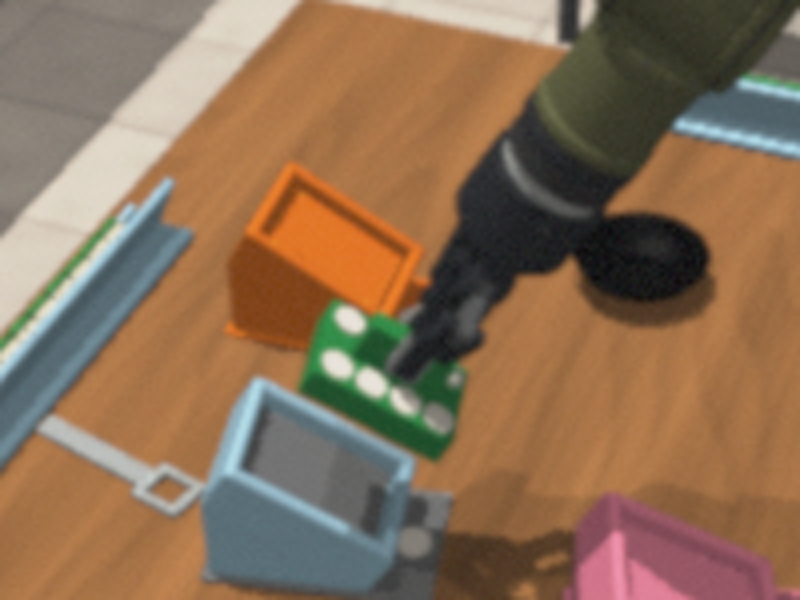

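Run:
```python
from cell import r
from h import *
s=r.get_state();T=R.from_quat(s["tcp_rot"])
g=lambda X:((proj("side",X)-[190,100])*4+1.5).round().tolist()
# cassette near face: bottom low, bottom high, top high, far-top-high
L=np.array([(.05,.035,.0307),(-.05,.035,.0307),(-.05,.035,.0067),(-.05,-.035,.0067)])
for dx,dz in((0,0),(-.003,0),(-.003,.004)): print(dx,dz,g(T.apply(L+[dx,0,dz])+s["ee_pos"]))
for v in(D,[.6039,.0574,.248]): print(v,g(world([rim(.063,.048),rim(.063,-.048),rim(-.063,.048),rim(-.063,-.048),rim(-.051,-.036,-.012),rim(-.051,.036,-.012)],v)))
```

```text
0 0 [[438.0, 466.0], [298.0, 393.0], [316.0, 369.0], [337.0, 297.0]]
-0.003 0 [[434.0, 463.0], [294.0, 391.0], [312.0, 367.0], [333.0, 294.0]]
-0.003 0.004 [[431.0, 467.0], [291.0, 394.0], [309.0, 371.0], [330.0, 298.0]]
[0.6068 0.0577 0.247 ] [[222.0, 470.0], [254.0, 371.0], [394.0, 556.0], [416.0, 455.0], [390.0, 469.0], [372.0, 545.0]]
[0.6039, 0.0574, 0.248] [[226.0, 471.0], [258.0, 372.0], [398.0, 557.0], [420.0, 456.0], [394.0, 470.0], [376.0, 546.0]]
```

The side crop puts the held cassette's bottom corners at (437,460) and (302,388), and the rim at (255,378) and (413,460). All are within about 1 mm of the prediction. I descend to just above the rim and compare again.

```bash
sed -i 's/D=np.array(\[.6068,.0577,.247\])/D=np.array([.6060,.0577,.247])/' h.py
python3 - <<'E'
from cell import r
from h import *
r.move_linear(tcp(.0307+.015),QP,v=.08); r.dwell(.2)
s=r.get_state();print(s["t"],s["wrist_force"],s["ee_pos"]-tcp(.0457))
w=r.get_image("wrist")["image"];sd=r.get_image("side")["image"]; sc=r.get_image("scene")["image"]
c=lambda i,x,y,W,H:cv2.resize(i[y:y+H,x:x+W,::-1],(400,300),interpolation=cv2.INTER_CUBIC)
cv2.imwrite("pics/l1.png",np.vstack([np.hstack([c(w,200,110,160,120),c(sd,222,170,100,75)]),np.hstack([c(sc,212,175,100,75),c(w,180,180,200,150)])]))
E
```

```text
15.2917 [ 0.76221681  0.06417049 -2.16001323] [ 2.27914838e-04 -2.86791837e-05  6.51540350e-04]
```

View pics/l1.png

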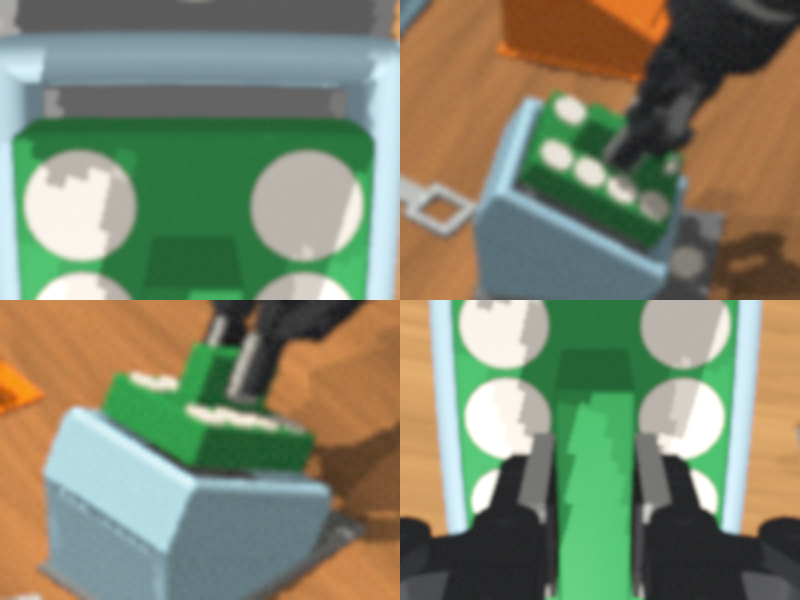

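Run:
```python
from cell import r
from h import *
s=r.get_state();d=r.get_image("wrist");T=R.from_quat(s["tcp_rot"])
g=lambda L:T.apply(L)+s["ee_pos"]
w=lambda X:((projw(d,s,X)-[200,110])*2.5).round().tolist()
print("w cass bot/top end",w(g([(.05,0.0,.0307),(.05,.0,.0067),(.05,.035,.0307),(.05,-.035,.0307),(.03,0,.0067)])))
print("w rim out,in,bed edge",w(world([rim(-.063,0),rim(-.053,0),rim(-.053,0,-.012),rim(-.051,0,-.012)],D)))
for c,o in(("side",(222,170)),("scene",(212,175))):
    print(c,"cass bot high/low near, high far",((proj(c,g([(-.05,.035,.0307),(.05,.035,.0307),(-.05,-.035,.0307)]))-o)*4).round().tolist())
    print(c,"rim out",((proj(c,world([rim(.063,.048),rim(-.063,.048),rim(.063,-.048)],D))-o)*4).round().tolist())
```

```text
w cass bot/top end [[193.0, 106.0], [193.0, 121.0], [356.0, 108.0], [30.0, 107.0], [193.0, 226.0]]
w rim out,in,bed edge [[193.0, 43.0], [193.0, 89.0], [193.0, 84.0], [193.0, 93.0]]
side cass bot high/low near, high far [[118.0, 181.0], [253.0, 249.0], [141.0, 108.0]]
side rim out [[93.0, 189.0], [265.0, 275.0], [126.0, 90.0]]
scene cass bot high/low near, high far [[190.0, 166.0], [303.0, 174.0], [98.0, 111.0]]
scene rim out [[190.0, 182.0], [332.0, 190.0], [64.0, 105.0]]
```

Laterally it is centred. Up-slope, the wrist view says the cassette sits about 3.5 mm high, while the side and scene views say about 0. I correct 2 mm down-slope and lower in steps while watching the force.

Run:
```python
from cell import r
from h import *
n=world(rim(0,0,1),[0,0,D[2]])[0]-world(rim(0,0,0),[0,0,D[2]])[0]
u=world(rim(1,0),[0,0,D[2]])[0]-world(rim(0,0),[0,0,D[2]])[0]
du=-.002
r.move_linear(tcp(.0457,du),QP,v=.05);f0=r.get_state()["wrist_force"]
for h in np.arange(.013,-.0045,-.0015):
    r.move_linear(tcp(.0307+h,du),QP,v=.03)
    s=r.get_state();f=s["wrist_force"]-f0;e=s["ee_pos"]-tcp(.0307+h,du)
    print(round(h,4),"fn",round(f@n,2),"fu",round(f@u,2),"fy",round(f@np.cross(n,u),2),"err n,u mm",(1e3*e@n).round(2),(1e3*e@u).round(2))
    if f@n>4: break
print(s["t"])
```

```text
0.013 fn -0.37 fu -0.07 fy -0.77 err n,u mm -0.18 -0.12
0.0115 fn -1.63 fu -0.3 fy 0.15 err n,u mm -0.12 -0.07
0.01 fn -0.45 fu -0.83 fy 0.58 err n,u mm -0.09 -0.06
0.0085 fn -0.66 fu -2.01 fy 0.58 err n,u mm -0.08 -0.07
0.007 fn -0.31 fu 0.42 fy 0.4 err n,u mm -0.09 -0.08
0.0055 fn 0.12 fu -0.92 fy 0.42 err n,u mm -0.08 -0.06
0.004 fn 0.03 fu -0.04 fy 0.55 err n,u mm -0.11 -0.09
0.0025 fn -0.03 fu -1.05 fy -0.07 err n,u mm -0.08 -0.08
0.001 fn -0.38 fu -1.48 fy -0.23 err n,u mm -0.08 -0.05
-0.0005 fn -0.16 fu -1.05 fy 0.61 err n,u mm -0.03 0.12
-0.002 fn 4.54 fu -0.26 fy 1.06 err n,u mm 0.15 0.12
18.4917
```

It slid in without wall contact and touched the bed at about −1.5 mm. I release, retreat, and look.

Run:
```python
from cell import r
from h import *
r.command_gripper(.04); r.dwell(.4)
r.move_linear(tcp(.11,-.002),QP,v=.12); r.command_gripper(0.0,f_grip=40); r.dwell(.2)
s=r.get_state();print(s["t"],s["wrist_force"],s["finger_gap"])
w=r.get_image("wrist")["image"];sd=r.get_image("side")["image"]; sc=r.get_image("scene")["image"]
c=lambda i,x,y,W,H:cv2.resize(i[y:y+H,x:x+W,::-1],(400,300),interpolation=cv2.INTER_CUBIC)
cv2.imwrite("pics/p1.png",np.vstack([np.hstack([c(w,180,80,200,150),c(sd,222,175,100,75)]),np.hstack([c(sc,212,185,100,75),c(w,180,180,200,150)])]))
```

```text
20.7417 [ 0.46273034 -0.20988616 -0.26652567] -0.00010192013184222494
```

View pics/p1.png

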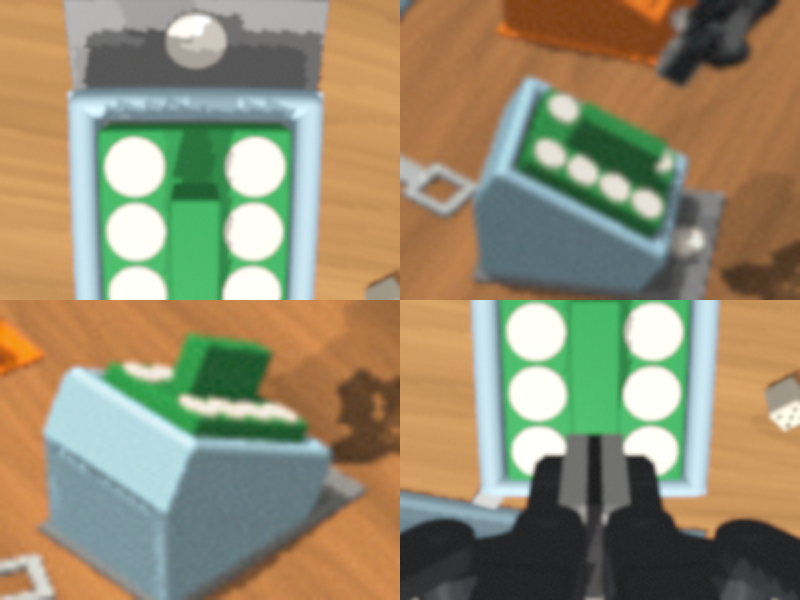

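The cassette sits squarely in the pocket, free and about 10 mm proud: even side gaps at x≈98 and 292 in the top-left crop, and the grip is off. Now I press with shut fingers on the rib top.

Run:
```python
from cell import r
from h import *
n=world(rim(0,0,1),[0,0,D[2]])[0]-world(rim(0,0,0),[0,0,D[2]])[0]
du=-.002
r.move_linear(tcp(.060,du),QP,v=.1);r.dwell(.2);f0=r.get_state()["wrist_force"]
for h in np.arange(.054,.0349,-.001):
    r.move_linear(tcp(h,du),QP,v=.03)
    s=r.get_state();fn=(s["wrist_force"]-f0)@n;a=(s["ee_pos"]-tcp(0,du))@n
    print(round(h,4),"fn",round(fn,1),"actual h mm",round(a*1e3,2))
    if fn>32: break
r.dwell(.3);s=r.get_state();print("hold",(s["wrist_force"]-f0)@n,(s["ee_pos"]-tcp(0,du))@n)
r.move_linear(tcp(.12,du),QP,v=.12)
r.movep(tcp(.2,-.12),QP); r.dwell(.2)
print(r.get_state()["t"])
w=r.get_image("wrist")["image"];sd=r.get_image("side")["image"]; sc=r.get_image("scene")["image"]
c=lambda i,x,y,W,H:cv2.resize(i[y:y+H,x:x+W,::-1],(400,300),interpolation=cv2.INTER_CUBIC)
cv2.imwrite("pics/e1.png",np.vstack([np.hstack([c(sc,212,185,100,75),c(sd,222,175,100,75)]),np.hstack([c(sc,130,120,400,300),c(w,0,0,560,420)])]))
```

```text
0.054 fn -0.2 actual h mm 53.82
0.053 fn -0.6 actual h mm 52.96
0.052 fn 1.0 actual h mm 52.04
0.051 fn 3.9 actual h mm 51.18
0.05 fn 5.5 actual h mm 50.17
0.049 fn 5.6 actual h mm 49.13
0.048 fn 4.9 actual h mm 48.1
0.047 fn 5.1 actual h mm 47.06
0.046 fn 5.4 actual h mm 46.05
0.045 fn 5.2 actual h mm 45.03
0.044 fn 5.5 actual h mm 44.01
0.043 fn 4.8 actual h mm 43.02
0.042 fn 16.9 actual h mm 42.85
0.041 fn 28.7 actual h mm 42.71
0.04 fn 40.7 actual h mm 42.57
hold 40.67328016208789 0.04257514547085054
27.5333
```

View pics/e1.png

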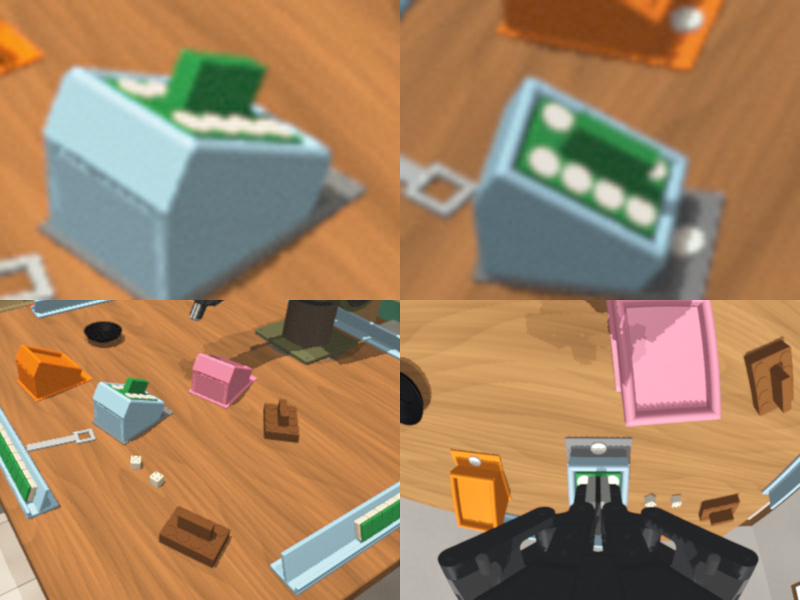

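The cassette top is flush with the rim and the hard stop was felt at about 42.8 mm. The bystanders are where they were and the arm is clear, so I hand in.

```bash
python3 -c "
from cell import r
print(r.hand_in())"
```

```text
the job is handed in; nothing more can be done
None
```

I laid the green cassette in the pale blue dispenser's pocket, let go while it stood about 10 mm proud, then pressed it flush to the hard stop; the dish, opener and dice look unmoved and the arm is clear. I handed it in at about 27.5 s; no verdict was shown.

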